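# Slide the lens sled into its notches and lock it for drilling

## Robot

A 6-joint arm with a two-finger parallel gripper is mounted at the origin on a cart in front of the work surface, level with it; the furniture and walls round the work are solid. World frame = base frame: x ahead of the robot, y to its left, z up, the work surface at z = 0. Lengths are in m, angles in rad, forces in N, time in s.
With the tool pointing down it reaches from about 0.4 to 0.825 m from the base axis. Payload 7 kg.
Tool frame: the origin (TCP) lies at the very end of the fingers, on their centre line; the grasp point (between the pads) lies 19 mm behind it; z points along the fingers, y is the direction in which the jaws open and shut (so a half turn about z gives the same grasp; the last joint's range is limited). The gripper opens to 88 mm and grips with 3 to 60 N. Pads are 19 mm wide; open, the fingers measure 130 mm over their backs; the gripper's body (78 mm by 193 mm) begins 47 mm behind the grasp point.
Start: joints at [0.288, 0.359, 0.012, 0, -1.224, -0.288], TCP at [0.675, -0, 0.227] pointing down, gripper open.
Joint ranges: [-3.07, 3.07], [-1.43, 2.12], [-1.02, 1.25], [-3.03, 1.67], [-3.05, -0], [-3.03, 3.03]. Speed limits (rad/s): [2.39, 2.39, 3.01, 3.14, 3.14, 3.14].

## Interface

Orientations are given as a unit quaternion [x, y, z, w].
In Python, from workcell import bot gives the robot as it stands. The module is installed in compiled form; this text tells all that it offers.
- The arm moves only by the tool jog_arm, never from a script. Its argument "rows" is a list of rows, each an object with "delta_pos": the shift along the tool's x, y, z in m, a list of three; "twist": the turn about the tool's z in degrees. A call has 1 to 8 rows; each row shifts and turns the commanded pose from where the row before left it, along the tool's axes as they then stand; what a row does not reach is not made up. A row lasts 1/10 s, in which the tool goes at most 50 mm and 8.59 degrees, less where a joint would pass 70% of its speed; a pose out of reach is approached as far as the arm can. A call with a gripper value outside its range is refused whole. "claw" is the finger opening in m, from 0 to 0.0876, set as the call begins (left out, the last holds). The fingers move at their own pace and stop on an object; "force" is the grip in N (left out, the last holds). Time passes only in rows, so rows that do not move let the fingers close. It gives the time, the measured TCP pose, the force and the opening at its end, in the units of the state.
- bot.get_state(): the state, without advancing time (a new reading comes with each control period).
- bot.grab_frame(name): name is "scene" or "side" or "wrist"; returns a dict with "frame" (384x512x3 uint8, red, green, blue), "fovy" (degrees; the focal length in pixels is half the picture's height over the tangent of half this angle, whatever the lens; pixels are square), "cx", "cy" (the principal point, pixels), "pose" (4x4, takes a point from camera to world coordinates); the wrist camera has in their place "tool_from_camera" (4x4, takes a point from camera to tool coordinates, whose origin is the TCP and whose axes are the flange's). Camera axes: x right, y down, z forward; pixel columns grow to the right and rows downward; lengths in m; the calibration is good to about 2 mm. A picture is of the moment at which its call begins: read the wrist's pose just before it. There is no depth.
- bot.finish_job(): hands the job in, once; it reports no verdict.
The state is a dict: "time_s": time; "joints": joint angles; "joint_velocities": joint speeds; "tau": joint torques, N m; "tcp_pos": TCP position; "eef_rot": TCP orientation; "force": force on the tool from outside, world axes, zero at the start; "wrist_torque": the same for the moment, N m; "gripper_width": finger opening in m.
Only numpy, scipy, OpenCV 4.12 (cv2) and the standard library are available. Lean on these libraries where they do the work, as an engineer would, in place of code of your own. Each camera call takes 0.05 s, during which the arm holds its last target. There are 200 camera calls.

## Task

Get the lens drilling jig ready for the drill: with a fingertip, slide the wooden sled that carries the lens along its rails towards the bridge until it drops into its locating notches, then push the locking bolt fully in over the sled. Only push: do not pick up or lift anything, do not touch the lens, which must stay in its pocket, and leave the brass ring, the tweezers and the spare lens lying where they are.

Things in the scene. Friction and masses are not known exactly. Their poses are not given: they have to be found in the camera images.
- jig: Fixed drilling jig: plywood base, x = -92..+74, y = -130..+130, 15 mm high. Origin on the bench under the middle of the rails; its y axis runs along them (world y, turned up to 0.3 rad), its x axis across, from the bolt's knob to the sled. Two rails, tops at 27 mm, x = 36..50 mm either side, y = -120..+120; outside them dark steel strips, x = 51..60, tops at 36 mm. Loading end +y.
- seat (a point): On the jig, x = 0, y = -40 mm, 27 mm above the bench: where the sled's origin lies once it has dropped in. The rails' notches, 14 mm long and 7.5 mm deep, lie 50 mm to either side of it along the rails (jig y = -90 and +10 mm).
- bush (a point): Lower end of the steel drill bush in the aluminium bridge that stands across the rails at the working (-y) end: jig x = 0, y = -62 mm, 50.5 mm above the bench. The bridge is 30 mm wide along y and 144 mm long along x; the bush's top is at 65 mm. The seated sled and lens pass under it.
- sled: Loose wooden plate 100 (x) x 130 (y) x 8 mm, 0.25 to 0.5 kg; origin: centre of its underside, axes as the jig's. Two battens under it at its y = +-50 mm, 10 mm wide, 6 mm deep, ride on the rails (origin 33 mm up, 45 to 80 mm to +y of the seat). Pushed to -y with 1 to 4 N it drops 6 mm at the seat (2 mm play either way) and stops dead; push slowly (0.03 to 0.1 m/s), or it may skip the notches.
- push_edge (a point): Middle of the sled's rear (+y) edge face, half-way up the 8 mm plate: the face to push, in the -y direction. Behind it, between the side strips, is free space 102 mm wide down to the base, 15 mm above the bench.
- lens: Loose clear round lens blank, 53 mm across, 7 mm thick, lying in the 3 mm deep round pocket in the middle of the sled; origin at the centre of its underside. Not to be touched.
- lock_bolt (a joint): Travel of the steel locking bolt (8 mm rod, axis 41 mm above the bench, at jig y = 0) in m along jig +x: 0 drawn out, 0.030 fully in, its tip then 20 mm over the sled's edge; starts at 0 to 0.006. Needs 2 to 3 N, stays where it is left, dead stop at the end. Until the sled is down its plate blocks the rod. Housing: dark block, jig x = -90..-62, y = -17..+17, top at 53 mm.
- bolt_knob (a point): Centre of the outer (jig -x) face of the bolt's round black knob, 27 mm across and 14 mm long, 41 mm above the bench; at joint value q it lies at x = -0.136 + q, y = 0 of the jig. The face to push, in the jig's +x direction.
- brass_ring: Bystander: brass setting ring 32 mm across, 9 mm high, on the bench; origin at the centre of its underside.
- tweezers_a: Bystander: steel tweezers 115 mm long, 8 mm high, lying on the bench; origin at the centre of the underside.
- next_lens: Bystander: spare lens blank 59 mm across, 8 mm thick, lying on the bench beyond the working end; origin at the centre of its underside.

How it is judged:
By the outcome, as a careful person would: the job done as asked, in the order asked, and still so for the second after the job is handed in, with the robot touching nothing.
It also fails if it takes over 45 s, if anything falls off the work surface, if the arm or the gripper's body presses on something with over 40 N, if the wrist force passes 120 N, or if a joint passes its speed limit or range.

## Working session

There is one attempt and no reset: what is moved stays moved. The work goes in short steps, Python scripts to look and compute and a tool call to move; the robot and the scene stay as the last step left them, time stands still between calls to the robot, and variables do not carry over. Pictures are saved under pics/ and viewed, about 8 in all and at most 12, crops included, and the job is handed in when it is done.

Besides the shell and the picture viewer there is one more tool, called after "Emit:" by a JSON object that holds its "fn" and its "kwargs", one argument or row to a line. jog_arm: Moves the arm, as the interface text tells. Its arguments: {"type":"object","properties":{"rows":{"type":"array"},"claw":{"type":"number"},"force":{"type":"number"}},"required":["rows"]}

```bash
mkdir -p pics; cat > h.py <<'E'
from workcell import bot
import numpy as np, cv2
def shot(n,fn):
    f=bot.grab_frame(n); cv2.imwrite('pics/'+fn,cv2.cvtColor(f['frame'],cv2.COLOR_RGB2BGR)); return f
def ray(f,u,v,z,pose=None):
    P=np.array(f['pose'] if pose is None else pose); fl=192/np.tan(np.radians(f['fovy'])/2)
    d=P[:3,:3]@np.array([(u-f['cx'])/fl,(v-f['cy'])/fl,1]); o=P[:3,3]
    return o+d*(z-o[2])/d[2]
def proj(f,p,pose=None):
    P=np.array(f['pose'] if pose is None else pose); fl=192/np.tan(np.radians(f['fovy'])/2)
    c=P[:3,:3].T@(np.array(p)-P[:3,3]); return fl*c[0]/c[2]+f['cx'],fl*c[1]/c[2]+f['cy']
E
python3 - <<'E'
from h import *
np.set_printoptions(precision=4,suppress=True)
s=bot.get_state(); print(s['tcp_pos'],s['eef_rot'],s['time_s'])
ims=[]
for n in('scene','side','wrist'):
    f=shot(n,n+'0.png'); print(n,f['fovy'],f['cx'],f['cy']); print(np.array(f.get('pose',f.get('tool_from_camera'))))
E
```

```text
[0.6745 0.     0.2256] [-0.7071  0.7072  0.0005 -0.0006] 0.0
scene 51.455280299358805 256.6605722009277 187.15433427400532
[[ 0.8773 -0.2254  0.4236  0.1476]
 [-0.4797 -0.3904  0.7858 -0.9665]
 [-0.0117 -0.8926 -0.4507  0.4254]
 [ 0.      0.      0.      1.    ]]
side 50.51160014797423 246.77997747451585 191.18186830529106
[[-0.9652 -0.1406  0.2206  0.3274]
 [-0.2616  0.5326 -0.805   0.3952]
 [-0.0043 -0.8346 -0.5508  0.548 ]
 [ 0.      0.      0.      1.    ]]
wrist 58.21661852739729 258.79088326312905 191.18536473288023
[[ 0.0002 -0.9624 -0.2717  0.0734]
 [ 1.      0.0003 -0.0002  0.0005]
 [ 0.0003 -0.2717  0.9624 -0.1578]
 [ 0.      0.      0.      1.    ]]
```

View pics/scene0.png

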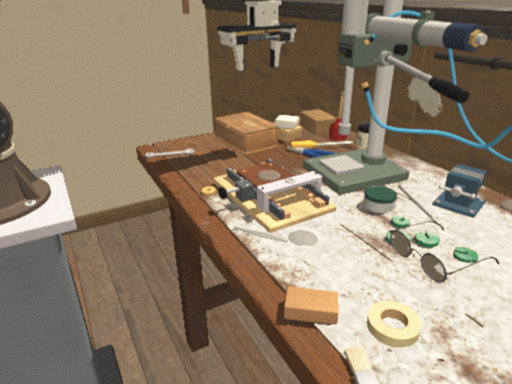

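View pics/wrist0.png

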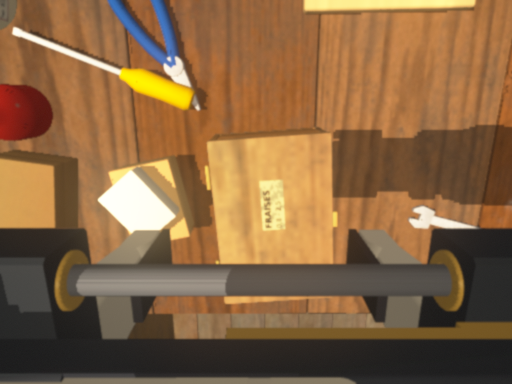

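View pics/side0.png

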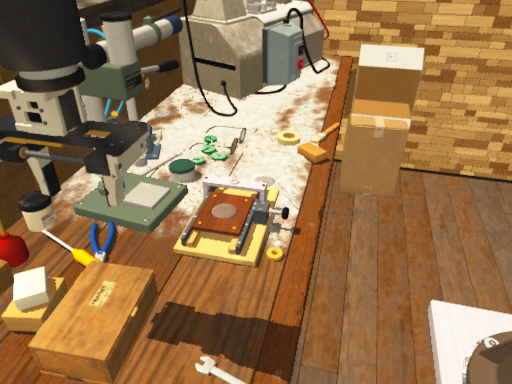

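The scene view shows the jig at about (275,195), with the bridge towards the camera. In the side view the jig is at about (230,225), with the knob at (284,212), the red-brown sled at (222,213) and the ring at (275,254). The wrist camera doesn't see the jig yet. Next I'll enlarge the jig in both fixed views.

```bash
python3 - <<'E'
import cv2,numpy as np
a=cv2.imread('pics/side0.png')[165:275,165:305]; b=cv2.imread('pics/scene0.png')[150:260,195:345]
a=cv2.resize(a,None,fx=5.33,fy=5.33,interpolation=cv2.INTER_CUBIC)
cv2.imwrite('pics/c1.png',a)
b=cv2.resize(b,None,fx=5.33,fy=5.33,interpolation=cv2.INTER_CUBIC);cv2.imwrite('pics/c2.png',b)
from h import *
f=bot.grab_frame('side')
for u,v in((174,249),(262,264),(279,192)): print(ray(f,u,v,.015))
print(ray(f,284,212,.041))
E
```

```text
[ 0.62494393 -0.14881714  0.015     ]
[ 0.44871377 -0.15230837  0.015     ]
[ 0.46618636 -0.39974038  0.015     ]
[ 0.4342695  -0.28906966  0.041     ]
```

View pics/c1.png

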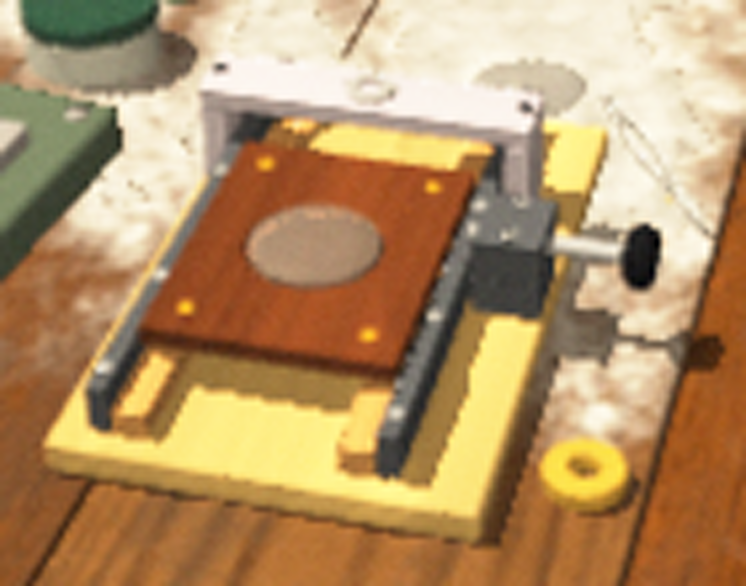

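The side crop shows the sled towards the loading end with the lens in its pocket. The bolt is drawn and the knob is at about crop (640,257). The base's near corners are at crop (48,452) and (480,522), and its far-right corner is at (605,130). I'll check where the stand lies before moving the wrist camera over.

```bash
python3 - <<'E'
from h import *
np.set_printoptions(precision=4,suppress=True)
f=bot.grab_frame('side');g=bot.grab_frame('scene')
print('tcp in side',proj(f,[.675,0,.2256]))
c=[ray(f,165+x/5.33,165+y/5.33,.015)[:2] for x,y in((48,452),(480,522),(605,130))];print(np.array(c))
e=c[2]-c[1];print('yaw',np.arctan2(e[0],-e[1]),np.arctan2(*(c[0]-c[1])[::-1]))
def tri(a,b):
    A=[];B=[]
    for F,(u,v) in((f,a),(g,b)):
        o=F['pose'][:3,3];d=ray(F,u,v,0)-o;d/=np.linalg.norm(d);M=np.eye(3)-np.outer(d,d);A.append(M);B.append(M@o)
    return np.linalg.solve(sum(A),sum(B))
print('lever',tri((181,66),(462,92)),'boom end',tri((180,28),(482,40)))
print('plate corner',ray(f,187,188,.02),ray(f,150,233,.02))
E
```

```text
tcp in side (np.float64(82.7477119122984), np.float64(198.0655831336645))
[[ 0.624  -0.1466]
 [ 0.462  -0.1517]
 [ 0.4696 -0.4105]]
yaw 0.029350066865289726 0.031370137862694526
lever [ 0.7576 -0.5489  0.2571] boom end [ 0.7568 -0.565   0.3419]
plate corner [ 0.6804 -0.3532  0.02  ] [ 0.6894 -0.1763  0.02  ]
```

Emit:
{"fn": "jog_arm", "kwargs": {
  "rows": [
    {"delta_pos":[0,0.036,-0.014]},
    {"delta_pos":[0,0.036,-0.014]},
    {"delta_pos":[0.01,0.036,-0.014]},
    {"delta_pos":[0.03,0.037,-0.013]},
    {"delta_pos":[0.045,0,0]},
    {"delta_pos":[0.045,0,0]},
    {"delta_pos":[0.045,0,0]},
    {"delta_pos":[0.045,0,0]}
  ],
  "claw": 0
}}

```text
invalid input at $.rows[0]: expected keys delta_pos, twist
```

Emit:
{"fn": "jog_arm", "kwargs": {
  "rows": [
    {"delta_pos":[0,0,0]},
    {"delta_pos":[0,0,0]},
    {"delta_pos":[0,0,0]}
  ]
}}

```text
invalid input at $.rows[0]: expected keys delta_pos, twist
```

```bash
cat >> h.py <<'E'
from scipy.spatial.transform import Rotation as Ro
def wpose(f,s):
    T=np.eye(4);T[:3,:3]=Ro.from_quat(s['eef_rot']).as_matrix();T[:3,3]=s['tcp_pos'];return T@np.array(f['tool_from_camera'])
E
python3 - <<'E'
from h import *
s=bot.get_state();f=shot('wrist','w1.png');P=wpose(f,s)
print(s['time_s'],s['tcp_pos'],s['eef_rot'],s['force'],s['gripper_width'])
np.save('P1.npy',P)
im=cv2.imread('pics/w1.png');cv2.imwrite('pics/w1b.png',cv2.resize(im,(800,600),interpolation=cv2.INTER_CUBIC))
E
```

```text
0.3 [6.74843432e-01 4.75385579e-07 2.26221081e-01] [-7.07094962e-01  7.07118541e-01  1.85395769e-04 -2.21786298e-04] [-0.84737569  0.41496354  0.21749318] 0.08788659952714478
```

View pics/w1b.png

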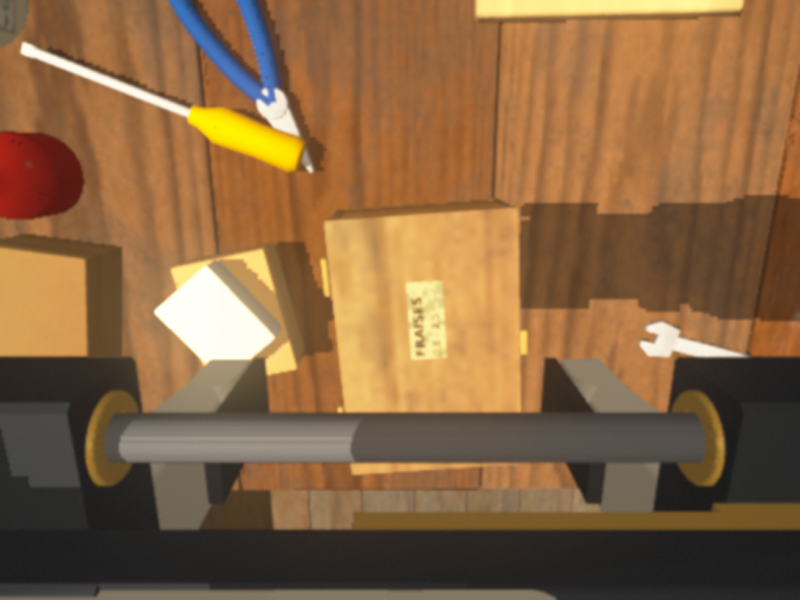

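The calls were refused because every row needs a twist, so this view is unchanged: boxes only, with the jig's base edge at the top around (610,10). I'll resend the rows with a twist.

Emit:
{"fn": "jog_arm", "kwargs": {
  "rows": [
    {"delta_pos":[0,0.036,-0.014],"twist":0},
    {"delta_pos":[0,0.036,-0.014],"twist":0},
    {"delta_pos":[0.01,0.036,-0.014],"twist":0},
    {"delta_pos":[0.03,0.037,-0.013],"twist":0},
    {"delta_pos":[0.045,0,0],"twist":0},
    {"delta_pos":[0.045,0,0],"twist":0},
    {"delta_pos":[0.045,0,0],"twist":0},
    {"delta_pos":[0.045,0,0],"twist":0}
  ],
  "claw": 0
}}

```text
time_s: 1.15
tcp_pos: [0.5297, -0.2216, 0.2821]
eef_rot: [0.707, -0.707, 0.0, -0.0]
force: [2.1, 0.5, 0.2]
gripper_width: 0.0296
```

Emit:
{"fn": "jog_arm", "kwargs": {
  "rows": [
    {"delta_pos":[0,0,0],"twist":0},
    {"delta_pos":[0,0,0],"twist":0},
    {"delta_pos":[0,0,0],"twist":0}
  ]
}}

```text
time_s: 1.45
tcp_pos: [0.5299, -0.2196, 0.2815]
eef_rot: [0.707, -0.707, -0.0, -0.0]
force: [-1.1, 0.7, -0.1]
gripper_width: 0.0056
```

```bash
python3 - <<'E'
from h import *
s=bot.get_state();f=shot('wrist','w2.png');P=wpose(f,s)
print(s['time_s'],s['tcp_pos'],s['eef_rot'],s['force'],s['gripper_width'])
np.save('P2.npy',P)
im=cv2.imread('pics/w2.png');cv2.imwrite('pics/w2b.png',cv2.resize(im,(800,600),interpolation=cv2.INTER_CUBIC))
E
```

```text
1.45 [ 0.52993527 -0.21957259  0.28152712] [ 7.07147823e-01 -7.07065730e-01 -7.02036611e-05 -6.87384797e-05] [-1.09339017  0.74128741 -0.06337908] 0.005590541512046266
```

View pics/w2b.png

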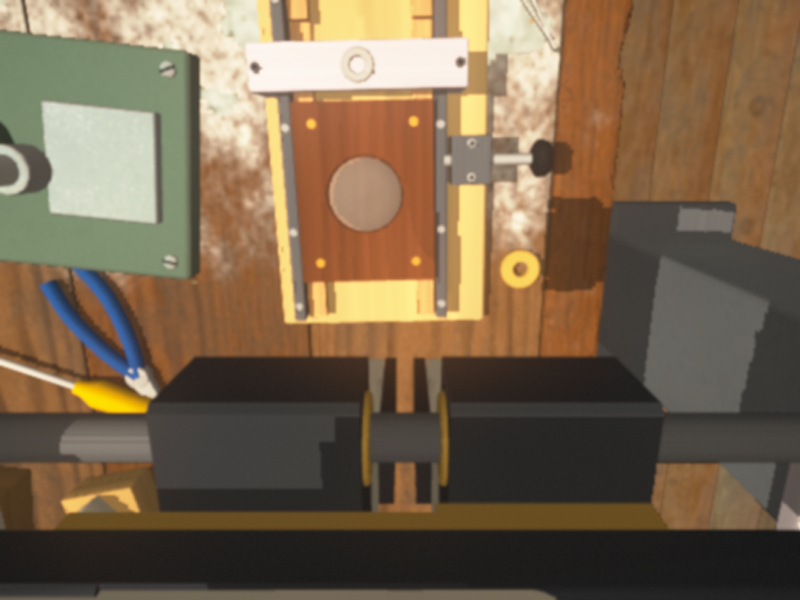

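The wrist view now shows the whole working area. In 800x600 pixels the sled's rear edge runs from (303,280) to (435,280) and the bush is at (358,65). The knob's outer edge is at (553,157), the base's rear edge runs from (287,322) to (486,318), and the lens is at (365,193).

```bash
cat > m.py <<'E'
from h import *
np.set_printoptions(precision=4,suppress=True)
E
python3 - <<'E'
from m import *
f=bot.grab_frame('wrist');P=np.load('P2.npy')
R=lambda x,y,z:ray(f,x*.64,y*.64,z,P)[:2]
bush=R(358,65,.065)
corners=[R(287,322,.015),R(486,318,.015)]
yaw=np.arctan2(*(corners[0]-corners[1])[::-1])
hol=[R(311,124,.041),R(413,121,.041),R(416,261,.041),R(320,263,.041)]
v=(hol[0]+hol[1]-hol[2]-hol[3]); yaw2=np.arctan2(v[0],-v[1])
scr=[R(285,128,.036),R(300,307,.036),R(440,124,.036),R(441,303,.036)]
d=scr[1]-scr[0]+scr[3]-scr[2];yaw3=np.arctan2(-d[0],d[1])
bs=[R(256,68,.063),R(460,62,.063)]
print('yaw',yaw,yaw2,yaw3,'bridge',np.arctan2(*(bs[0]-bs[1])[::-1]))
for yw in(.03,):
  M=np.array([[np.cos(yw),-np.sin(yw)],[np.sin(yw),np.cos(yw)]])
  o=bush-M@[0,-.062]
  print('o bush',o,'o bridge',np.mean(bs,0)-M@[0,-.062],'o corners',[corners[0]-M@[.074,.13],corners[1]-M@[-.092,.13]])
  print('rail centre x from strips',(M.T@(np.mean(scr,0)-o)))
  for n,p in(('rearL',R(303,280,.041)),('rearR',R(435,280,.041)),('frontL',R(294,100,.041)),('lens',R(365,193,.045)),('knob',R(553,157,.041)),('ring',R(520,269,.009))): print(n,M.T@(p-o))
E
```

```text
yaw 0.021540263902341067 0.024241725440105853 0.02607456975869164 bridge 0.027497020546211746
o bush [ 0.5575 -0.2814] o bridge [ 0.5577 -0.2817] o corners [array([ 0.5566, -0.2852]), array([ 0.5579, -0.2837])]
rail centre x from strips [0.0014 0.0409]
rearL [0.0517 0.0847]
rearR [-0.0487  0.0877]
frontL [ 0.0475 -0.0441]
lens [0.001  0.0207]
knob [-0.1343 -0.0003]
ring [-0.1199  0.0884]
```

Emit:
{"fn": "jog_arm", "kwargs": {
  "rows": [
    {"delta_pos":[-0.031,-0.012,0],"twist":0},
    {"delta_pos":[-0.0316,-0.0123,0],"twist":-1.5},
    {"delta_pos":[0,0,0.04],"twist":0},
    {"delta_pos":[0,0,0.04],"twist":0},
    {"delta_pos":[0,0,0.04],"twist":0},
    {"delta_pos":[0,0,0.04],"twist":0},
    {"delta_pos":[0,0,0.03],"twist":0},
    {"delta_pos":[0,0,0],"twist":0}
  ],
  "claw": 0
}}

```text
time_s: 2.35
tcp_pos: [0.5514, -0.1561, 0.0877]
eef_rot: [0.717, -0.697, -0.003, 0.002]
force: [0.7, -0.7, -0.4]
gripper_width: 0.0002
```

```bash
python3 - <<'E'
from m import *
s=bot.get_state();f=shot('side','s2.png');print(s['time_s'],s['tcp_pos'],s['force'],s['gripper_width'],Ro.from_quat(s['eef_rot']).as_matrix())
im=cv2.imread('pics/s2.png')[130:290,130:330];cv2.imwrite('pics/s2b.png',cv2.resize(im,None,fx=3.7,fy=3.7,interpolation=cv2.INTER_CUBIC))
E
```

```text
2.35 [ 0.5514 -0.1561  0.0877] [ 0.6608 -0.7064 -0.3871] 0.00015619490003748076 [[ 0.0273 -0.9996 -0.0074]
 [-0.9996 -0.0273  0.0004]
 [-0.0006  0.0074 -1.    ]]
```

View pics/s2b.png

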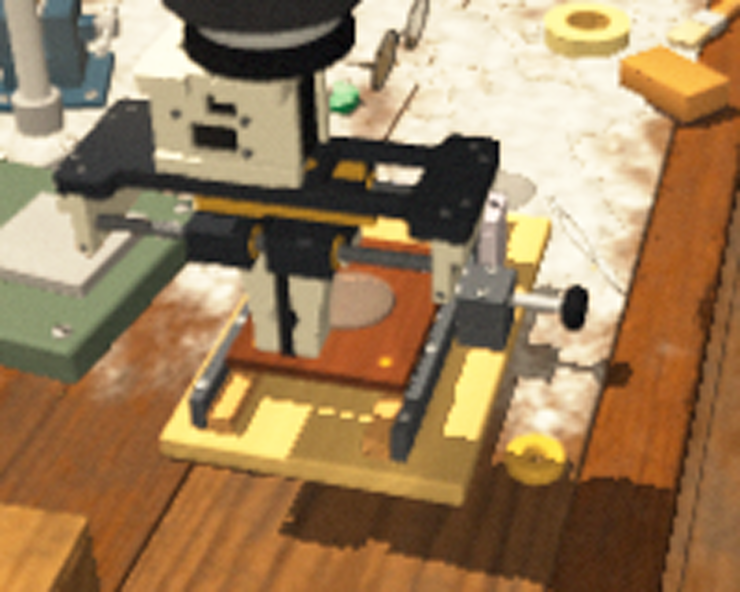

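The closed fingers hang just behind the sled's rear edge with their tips at crop (290,355), between the strips. I'll go down now.

Emit:
{"fn": "jog_arm", "kwargs": {
  "rows": [
    {"delta_pos":[0,-0.002,0.025],"twist":0},
    {"delta_pos":[0,0,0.02],"twist":0},
    {"delta_pos":[0,0,0.014],"twist":0},
    {"delta_pos":[0,0,0.006],"twist":0},
    {"delta_pos":[0,0,0],"twist":0},
    {"delta_pos":[0,0,0],"twist":0}
  ]
}}

```text
time_s: 3.0
tcp_pos: [0.5575, -0.1572, 0.0282]
eef_rot: [0.717, -0.698, 0.001, -0.001]
force: [-0.4, 0.3, 1.2]
gripper_width: 0.0008
```

Emit:
{"fn": "jog_arm", "kwargs": {
  "rows": [
    {"delta_pos":[0,0,0.003],"twist":0},
    {"delta_pos":[0,0,0.002],"twist":0},
    {"delta_pos":[0,0,0],"twist":0},
    {"delta_pos":[0,0,0],"twist":0}
  ]
}}

```text
time_s: 3.4
tcp_pos: [0.5563, -0.1574, 0.0217]
eef_rot: [0.716, -0.698, 0.0, 0.0]
force: [0.5, -0.7, 0.4]
gripper_width: 0.0006
```

Emit:
{"fn": "jog_arm", "kwargs": {
  "rows": [
    {"delta_pos":[0.01,0.001,0],"twist":0},
    {"delta_pos":[0.008,0.001,0],"twist":0},
    {"delta_pos":[0.005,0,0],"twist":0},
    {"delta_pos":[0.005,0,0],"twist":0},
    {"delta_pos":[0.005,0,0],"twist":0},
    {"delta_pos":[0.005,0,0],"twist":0}
  ]
}}

```text
time_s: 4.0
tcp_pos: [0.5553, -0.1957, 0.0216]
eef_rot: [0.716, -0.698, -0.0, -0.0]
force: [0.3, 2.1, 0.1]
gripper_width: 0.0003
```

Emit:
{"fn": "jog_arm", "kwargs": {
  "rows": [
    {"delta_pos":[0.005,0,0],"twist":0},
    {"delta_pos":[0.005,0,0],"twist":0},
    {"delta_pos":[0.005,0,0],"twist":0},
    {"delta_pos":[0.005,0,0],"twist":0}
  ]
}}

```text
time_s: 4.4
tcp_pos: [0.5558, -0.2157, 0.0215]
eef_rot: [0.716, -0.698, -0.0, 0.0]
force: [-0.4, 2.5, -0.3]
gripper_width: 0.0009
```

```bash
python3 - <<'E'
from m import *
s=bot.get_state();f=shot('wrist','w3.png');np.save('P3.npy',wpose(f,s));print(s['time_s'],s['tcp_pos'],s['force'])
im=cv2.imread('pics/w3.png');cv2.imwrite('pics/w3b.png',cv2.resize(im,(800,600),interpolation=cv2.INTER_CUBIC))
E
```

```text
4.4 [ 0.5558 -0.2157  0.0215] [-0.4388  2.5474 -0.2859]
```

View pics/w3b.png

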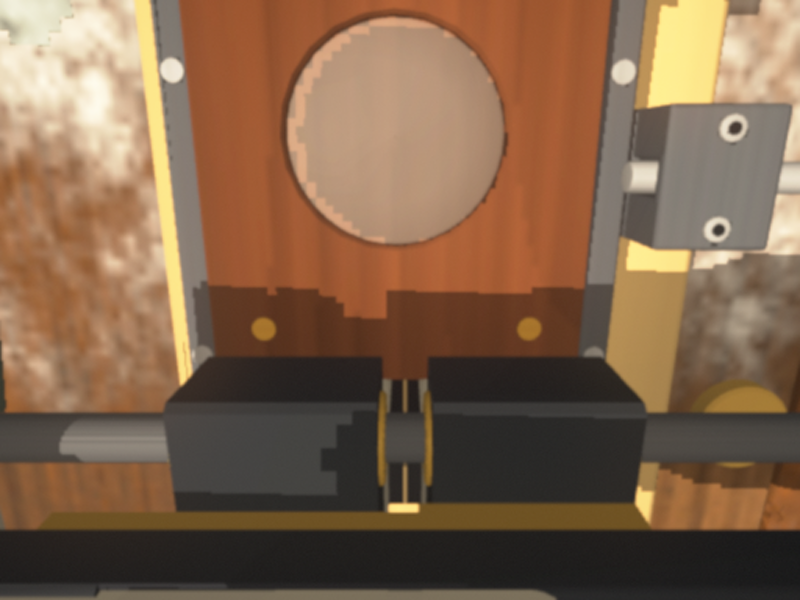

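The sled is straight and centred, moving with the finger at about 2.5 N, and the lens sits in its pocket at (397,128). About 30 mm remain.

Emit:
{"fn": "jog_arm", "kwargs": {
  "rows": [
    {"delta_pos":[0.005,0,0],"twist":0},
    {"delta_pos":[0.005,0,0],"twist":0},
    {"delta_pos":[0.004,0,0],"twist":0},
    {"delta_pos":[0.004,0,0],"twist":0},
    {"delta_pos":[0.004,0,0],"twist":0}
  ]
}}

```text
time_s: 4.95
tcp_pos: [0.5564, -0.2377, 0.0215]
eef_rot: [0.716, -0.698, -0.0, 0.0]
force: [-0.3, 2.4, 0.8]
gripper_width: 0.0004
```

Emit:
{"fn": "jog_arm", "kwargs": {
  "rows": [
    {"delta_pos":[0.004,0,0],"twist":0},
    {"delta_pos":[0.004,0,0],"twist":0}
  ]
}}

```text
time_s: 5.15
tcp_pos: [0.5565, -0.2458, 0.0215]
eef_rot: [0.716, -0.698, -0.0, 0.0]
force: [-0.2, 7.1, 4.7]
gripper_width: 0.0001
```

Emit:
{"fn": "jog_arm", "kwargs": {
  "rows": [
    {"delta_pos":[0,0,0],"twist":0}
  ]
}}

```text
time_s: 5.25
tcp_pos: [0.5566, -0.2461, 0.0216]
eef_rot: [0.716, -0.698, 0.0, 0.0]
force: [-0.1, 0.5, -0.5]
gripper_width: 0.0004
```

Emit:
{"fn": "jog_arm", "kwargs": {
  "rows": [
    {"delta_pos":[0.003,0,0],"twist":0}
  ]
}}

```text
time_s: 5.35
tcp_pos: [0.5567, -0.2483, 0.0216]
eef_rot: [0.716, -0.698, -0.0, -0.0]
force: [1.1, 15.5, 4.0]
gripper_width: 0.0001
```

It stops dead at about 15 N where the seat should be. I'll back off, rise and look.

Emit:
{"fn": "jog_arm", "kwargs": {
  "rows": [
    {"delta_pos":[-0.012,0,0],"twist":0},
    {"delta_pos":[-0.012,0,0],"twist":0},
    {"delta_pos":[0,0,-0.04],"twist":0},
    {"delta_pos":[0,0,-0.045],"twist":0},
    {"delta_pos":[0,0,-0.045],"twist":0},
    {"delta_pos":[0,0.02,-0.045],"twist":0},
    {"delta_pos":[0,0.02,0],"twist":0},
    {"delta_pos":[0,0,0],"twist":0}
  ]
}}

```text
time_s: 6.15
tcp_pos: [0.5148, -0.2246, 0.1986]
eef_rot: [0.716, -0.698, 0.001, -0.001]
force: [0.5, 0.3, -0.3]
gripper_width: 0.0005
```

Emit:
{"fn": "jog_arm", "kwargs": {
  "rows": [
    {"delta_pos":[0,0,0],"twist":0},
    {"delta_pos":[0,0,0],"twist":0}
  ]
}}

```text
time_s: 6.35
tcp_pos: [0.5162, -0.225, 0.1959]
eef_rot: [0.716, -0.698, -0.0, 0.0]
force: [-0.4, -0.5, -0.1]
gripper_width: 0.0005
```

```bash
python3 - <<'E'
from m import *
s=bot.get_state();f=shot('wrist','w4.png');np.save('P4.npy',wpose(f,s));print(s['time_s'],s['tcp_pos'],s['force'])
im=cv2.imread('pics/w4.png');cv2.imwrite('pics/w4b.png',cv2.resize(im,(800,600),interpolation=cv2.INTER_CUBIC))
E
```

```text
6.35 [ 0.5162 -0.225   0.1959] [-0.3626 -0.4615 -0.1363]
```

View pics/w4b.png

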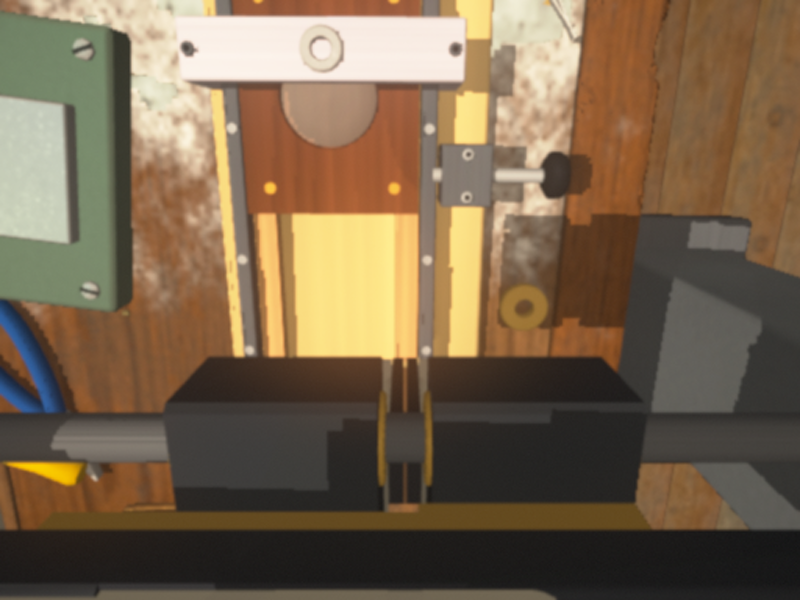

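The sled's rear edge is now at row 212, under the bridge and past the bolt, with both rear notches covered. The knob's outer edge is at (569,175). Next I'll check the sled's position and height, using the two rear brass dots at (270,188) and (394,188) compared with their positions in the first wrist picture.

```bash
python3 - <<'E'
from m import *
f=bot.grab_frame('wrist');yw=.026;M=np.array([[np.cos(yw),-np.sin(yw)],[np.sin(yw),np.cos(yw)]]);o=np.array([.5575,-.282])
def dots(fn):
    im=cv2.imread('pics/'+fn);h=cv2.cvtColor(im,cv2.COLOR_BGR2HSV)
    m=cv2.inRange(h,(14,150,130),(28,255,255));n,l,st,c=cv2.connectedComponentsWithStats(m)
    return [(c[i]) for i in range(1,n) if 12<st[i,4]<90 and st[i,2]<12 and st[i,3]<12]
for fn,P in(('w2.png','P2.npy'),('w4.png','P4.npy')):
    P=np.load(P);d=dots(fn);print(fn,np.array(d)/.64)
    for z in(.035,.041):
        q=np.array([ray(f,*c,z,P)[:2] for c in d]);print(z,((q-o)@M))
P=np.load('P4.npy');R=lambda x,y,z:M.T@(ray(f,x*.64,y*.64,z,P)[:2]-o)
print('rear',R(335,213,.035),R(335,213,.041),'knob',R(569,175,.041),'bush',R(321,48,.065))
E
```

```text
w2.png [[639.2708  88.125 ]
 [719.8242 100.    ]
 [639.9916 104.0541]
 [412.7976 120.4241]
 [310.625  123.3203]
 [755.2827 238.8393]
 [320.1122 262.2997]
 [415.1654 260.1562]
 [ 21.7548 274.8798]
 [ 64.4737 465.8717]
 [ 83.1414 468.0921]
 [ 96.4286 469.029 ]
 [678.6458 491.1458]
 [ 43.3239 523.8636]]
0.035 [[-0.1941 -0.0454]
 [-0.2517 -0.0361]
 [-0.1956 -0.0348]
 [-0.0347 -0.028 ]
 [ 0.0382 -0.0279]
 [-0.2917  0.0637]
 [ 0.0384  0.0734]
 [-0.0344  0.0735]
 [ 0.2688  0.0773]
 [ 0.2689  0.2449]
 [ 0.2534  0.2475]
 [ 0.2422  0.2487]
 [-0.2586  0.2834]
 [ 0.2991  0.3026]]
0.041 [[-0.1917 -0.0449]
 [-0.2484 -0.0357]
 [-0.1932 -0.0345]
 [-0.0346 -0.0277]
 [ 0.0373 -0.0276]
 [-0.2878  0.0626]
 [ 0.0374  0.0721]
 [-0.0343  0.0723]
 [ 0.2644  0.076 ]
 [ 0.2645  0.2412]
 [ 0.2492  0.2437]
 [ 0.2382  0.2449]
 [-0.2552  0.279 ]
 [ 0.2943  0.298 ]]
w4.png [[392.9688   0.9766]
 [728.3654  58.0529]
 [729.1667  94.7049]
 [715.7452 163.7019]
 [774.0132 175.9046]
 [269.4792 187.3177]
 [393.284  187.7193]
 [698.4375 192.7662]
 [767.2883 256.6028]
 [700.625  486.1111]
 [ 61.1178 493.0288]
 [124.7596 498.3173]
 [408.3333 507.6823]]
0.035 [[-0.0343 -0.0898]
 [-0.2173 -0.062 ]
 [-0.2208 -0.0432]
 [-0.2192 -0.006 ]
 [-0.254   0.0008]
 [ 0.0379  0.0075]
 [-0.034   0.0077]
 [-0.2117  0.0104]
 [-0.2588  0.0482]
 [-0.2426  0.2073]
 [ 0.1942  0.213 ]
 [ 0.1513  0.2171]
 [-0.0433  0.2246]]
0.041 [[-0.0344 -0.0884]
 [-0.2139 -0.0611]
 [-0.2174 -0.0427]
 [-0.2158 -0.0062]
 [-0.2499  0.0005]
 [ 0.0365  0.0071]
 [-0.0341  0.0073]
 [-0.2085  0.0099]
 [-0.2547  0.047 ]
 [-0.2388  0.2031]
 [ 0.1898  0.2087]
 [ 0.1477  0.2128]
 [-0.0433  0.22  ]]
rear [0.0004 0.0223] [-0.0004  0.0216] knob [-0.1337  0.0001] bush [ 0.0007 -0.0619]
```

The dot spacing fits a height of 35 mm, against 41 mm before, so the sled has dropped. Its y is about -42 mm, which is the seat within the play. Now I'll go to the knob.

Emit:
{"fn": "jog_arm", "kwargs": {
  "rows": [
    {"delta_pos":[0.02,0.035,0],"twist":0},
    {"delta_pos":[0.02,0.035,0],"twist":0},
    {"delta_pos":[0.018,0.034,0],"twist":0},
    {"delta_pos":[0,0.034,0],"twist":0},
    {"delta_pos":[0,0,0.03],"twist":0},
    {"delta_pos":[0,0,0.03],"twist":0},
    {"delta_pos":[0,0,0.02],"twist":0},
    {"delta_pos":[0,0,0],"twist":0}
  ]
}}

```text
time_s: 7.25
tcp_pos: [0.3778, -0.2864, 0.1136]
eef_rot: [0.716, -0.698, -0.003, 0.001]
force: [0.2, 0.4, 0.7]
gripper_width: 0.0005
```

Emit:
{"fn": "jog_arm", "kwargs": {
  "rows": [
    {"delta_pos":[0,0,0],"twist":0},
    {"delta_pos":[0,0,0],"twist":0}
  ]
}}

```text
time_s: 7.45
tcp_pos: [0.3806, -0.2873, 0.1175]
eef_rot: [0.716, -0.698, 0.001, -0.0]
force: [-0.1, -0.2, -0.0]
gripper_width: 0.0003
```

Emit:
{"fn": "jog_arm", "kwargs": {
  "rows": [
    {"delta_pos":[0,0,0.03],"twist":0},
    {"delta_pos":[0,0,0.03],"twist":0},
    {"delta_pos":[0,0,0.018],"twist":0},
    {"delta_pos":[0,0,0.009],"twist":0},
    {"delta_pos":[0,0,0],"twist":0},
    {"delta_pos":[0,0,0],"twist":0}
  ]
}}

```text
time_s: 8.05
tcp_pos: [0.3805, -0.2873, 0.0305]
eef_rot: [0.716, -0.698, 0.001, -0.0]
force: [-0.6, -0.4, 1.2]
gripper_width: 0.0008
```

Emit:
{"fn": "jog_arm", "kwargs": {
  "rows": [
    {"delta_pos":[0,-0.006,0],"twist":0},
    {"delta_pos":[0,-0.005,0],"twist":0},
    {"delta_pos":[0,-0.005,0],"twist":0},
    {"delta_pos":[0,-0.005,0],"twist":0},
    {"delta_pos":[0,-0.005,0],"twist":0},
    {"delta_pos":[0,-0.004,0],"twist":0}
  ]
}}

```text
time_s: 8.65
tcp_pos: [0.4101, -0.2862, 0.0295]
eef_rot: [0.716, -0.698, -0.0, 0.0]
force: [-2.7, 0.9, 1.1]
gripper_width: 0.0004
```

Emit:
{"fn": "jog_arm", "kwargs": {
  "rows": [
    {"delta_pos":[0,-0.004,0],"twist":0},
    {"delta_pos":[0,-0.004,0],"twist":0},
    {"delta_pos":[0,-0.004,0],"twist":0},
    {"delta_pos":[0,-0.003,0],"twist":0}
  ]
}}

```text
time_s: 9.05
tcp_pos: [0.4247, -0.2858, 0.0295]
eef_rot: [0.716, -0.698, -0.0, 0.0]
force: [-1.6, -0.4, 1.5]
gripper_width: 0.0003
```

Emit:
{"fn": "jog_arm", "kwargs": {
  "rows": [
    {"delta_pos":[0,-0.003,0],"twist":0},
    {"delta_pos":[0,0,0],"twist":0}
  ]
}}

```text
time_s: 9.25
tcp_pos: [0.4281, -0.2858, 0.0295]
eef_rot: [0.716, -0.698, 0.0, -0.0]
force: [-1.2, -0.4, 0.0]
gripper_width: 0.0006
```

Emit:
{"fn": "jog_arm", "kwargs": {
  "rows": [
    {"delta_pos":[0,-0.003,0],"twist":0}
  ]
}}

```text
time_s: 9.35
tcp_pos: [0.4304, -0.2857, 0.0295]
eef_rot: [0.716, -0.698, -0.0, 0.0]
force: [-2.3, -0.8, 1.2]
gripper_width: 0.0006
```

Emit:
{"fn": "jog_arm", "kwargs": {
  "rows": [
    {"delta_pos":[0,-0.002,0],"twist":0}
  ]
}}

```text
time_s: 9.45
tcp_pos: [0.4326, -0.2856, 0.0295]
eef_rot: [0.716, -0.698, -0.0, 0.0]
force: [-2.8, 0.1, 0.6]
gripper_width: -0.0
```

Emit:
{"fn": "jog_arm", "kwargs": {
  "rows": [
    {"delta_pos":[0,-0.001,0],"twist":0}
  ]
}}

```text
time_s: 9.55
tcp_pos: [0.4336, -0.2856, 0.0295]
eef_rot: [0.716, -0.698, -0.0, 0.0]
force: [-2.0, -0.2, -0.3]
gripper_width: 0.0008
```

Still moving at 2 to 3 N, so I'll keep pushing until it stops.

Emit:
{"fn": "jog_arm", "kwargs": {
  "rows": [
    {"delta_pos":[0,-0.002,0],"twist":0}
  ]
}}

```text
time_s: 9.65
tcp_pos: [0.4355, -0.2856, 0.0295]
eef_rot: [0.716, -0.698, -0.0, 0.0]
force: [-1.8, -1.5, 0.7]
gripper_width: 0.0006
```

Emit:
{"fn": "jog_arm", "kwargs": {
  "rows": [
    {"delta_pos":[0,-0.002,0],"twist":0}
  ]
}}

```text
time_s: 9.75
tcp_pos: [0.4375, -0.2855, 0.0295]
eef_rot: [0.716, -0.698, -0.0, 0.0]
force: [-5.9, -1.4, 2.0]
gripper_width: 0.0005
```

Emit:
{"fn": "jog_arm", "kwargs": {
  "rows": [
    {"delta_pos":[0,-0.001,0],"twist":0}
  ]
}}

```text
time_s: 9.85
tcp_pos: [0.4374, -0.2855, 0.0294]
eef_rot: [0.716, -0.698, -0.001, 0.001]
force: [-7.1, -2.5, 4.7]
gripper_width: -0.0
```

Emit:
{"fn": "jog_arm", "kwargs": {
  "rows": [
    {"delta_pos":[0,-0.0015,0],"twist":0}
  ]
}}

```text
time_s: 9.95
tcp_pos: [0.4375, -0.2854, 0.0293]
eef_rot: [0.716, -0.698, -0.002, 0.001]
force: [-12.4, -3.1, 9.9]
gripper_width: 0.0003
```

Emit:
{"fn": "jog_arm", "kwargs": {
  "rows": [
    {"delta_pos":[0,0.01,0],"twist":0},
    {"delta_pos":[0,0.025,0],"twist":0},
    {"delta_pos":[0,0.01,-0.03],"twist":0},
    {"delta_pos":[0,0,-0.04],"twist":0},
    {"delta_pos":[0,0,-0.04],"twist":0},
    {"delta_pos":[-0.02,-0.03,-0.04],"twist":0},
    {"delta_pos":[-0.02,-0.04,0],"twist":0},
    {"delta_pos":[-0.02,-0.04,0],"twist":0}
  ]
}}

```text
time_s: 10.75
tcp_pos: [0.5039, -0.2246, 0.1793]
eef_rot: [0.716, -0.698, 0.002, -0.002]
force: [1.1, -0.9, -0.5]
gripper_width: 0.0003
```

Emit:
{"fn": "jog_arm", "kwargs": {
  "rows": [
    {"delta_pos":[0,0,0],"twist":0},
    {"delta_pos":[0,0,0],"twist":0},
    {"delta_pos":[0,0,0],"twist":0}
  ]
}}

```text
time_s: 11.05
tcp_pos: [0.501, -0.2252, 0.1765]
eef_rot: [0.716, -0.698, -0.0, -0.0]
force: [0.1, -0.3, -0.3]
gripper_width: 0.0002
```

```bash
python3 - <<'E'
from m import *
s=bot.get_state();f=shot('wrist','w5.png');np.save('P5.npy',wpose(f,s));print(s['time_s'],s['tcp_pos'],s['force'])
im=cv2.imread('pics/w5.png');cv2.imwrite('pics/w5b.png',cv2.resize(im,(800,600),interpolation=cv2.INTER_CUBIC))
E
```

```text
11.05 [ 0.501  -0.2252  0.1765] [ 0.1371 -0.3192 -0.323 ]
```

View pics/w5b.png

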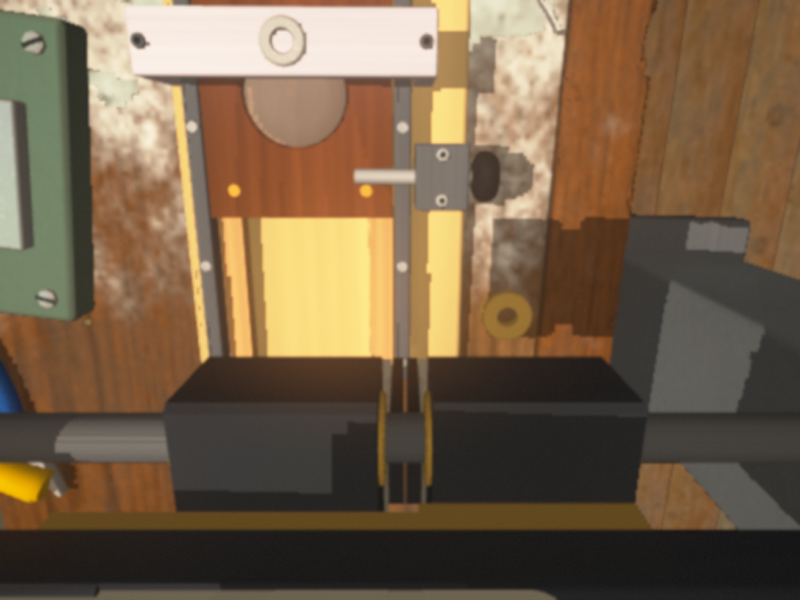

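The bolt's tip is at (354,177), over the sled whose edge is at column 395, so the overlap is about 20 mm. The knob is up against the housing at (485,176), the lens is in its pocket and the ring is at (507,315). I'll put numbers on this and hand in.

```bash
python3 - <<'E'
from m import *
f=bot.grab_frame('wrist');P=np.load('P5.npy');yw=.026;M=np.array([[np.cos(yw),-np.sin(yw)],[np.sin(yw),np.cos(yw)]]);o=np.array([.5575,-.282])
R=lambda x,y,z:M.T@(ray(f,x*.64,y*.64,z,P)[:2]-o)
print('tip',R(354,177,.041),'knob',R(499,176,.041),'dots',R(234,190,.035),R(366,190,.035),'ring',R(507,315,.009))
bot.finish_job()
E
```

```text
tip [-0.0286  0.0005] knob [-0.1057 -0.0001] dots [0.0376 0.0078] [-0.0345  0.0078] ring [-0.1204  0.0875]
the job is handed in; nothing more can be done
```

The sled is seated in its notches and the locking bolt is fully in over it. I handed the job in at about 11 s, with the arm clear and touching nothing.

- **Sled:** I pushed it along the rails with closed fingers at about 2.5 N and 0.04–0.05 m/s. It stopped dead at about 15 N. The last pictures put its origin near jig y = -42 mm, which is the seat within its 2 mm play, and its height reading fits the 6 mm drop.
- **Bolt:** It moved at 2–3 N and stopped dead at about 12 N. The knob face measured jig x = -105.7 mm, where fully in is -106. The tip measured x = -28.6 mm, about 21 mm over the sled's edge.
- **Lens and bystanders:** The lens looked to be in its pocket in the last picture, partly hidden by the bridge. The brass ring reads the same as before to about 1 mm. The arm never went near the tweezers or the spare lens, but they were barely in the last view, so I did not measure them again.
- **Problems:** My first two move calls were refused because the rows had no twist value. That cost 0.3 s or less and moved nothing. No check failed. Jig origin estimates differed by up to about 4 mm between features, so I used the bush and bridge.

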